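Close the flask carrier for transport

TASK

Close the flask carrier for transport: swing the orange keeper arm about a quarter turn clear to the outside, lift the locking bar level out of its two U brackets and lay it down on the bench. Set every stopper that stands in the white stand fully home, upright, in the flask with the collar of its colour (a flask without a stopper stays open). Then put the bar back down in both brackets and swing the keeper arm back square across the bar, leaving the beaker, the tape roll and the reagent bottle where they stand.

Things in the scene. Friction and masses are not known exactly. Their poses are not given: they have to be found in the camera images.
- carrier: fixed flask carrier, aluminium base plate 104 x 352 x 12 mm, grey U bracket at either end, three flasks between. Origin: centre of its underside; y along the row and the bar, z up, -x its front. Brackets at y = +-150 mm, 24 mm thick along y, 56 mm deep; slot 32 mm wide about x = 0, open at the top, floor at z = 140, wall tops at 163 mm. Outer end plates at y = +-162 mm, as high
- slot_left (a point): middle of the floor of the left (+y) bracket's slot, frame as the carrier's
- slot_right (a point): middle of the floor of the right (-y) bracket's slot, frame as the carrier's
- keeper (a joint): orange keeper arm turning flat on an upright post (18 mm thick, at carrier x = -42, y = 150 mm). 0: square across the bar, along carrier +x; grows outward, anticlockwise from above, 1.57 along carrier +y; range -0.6 to 2.2 rad. 16 mm wide, 8 thick, 4 mm above the seated bar; under 0.9 rad it blocks the bar. Friction 0.08 N m: stays where left
- keeper_pivot (a point): on the keeper's axis, at mid thickness of the arm
- keeper_knob (a point): in the upright black knob at the tip of the keeper arm, 76 mm from its axis: diameter 16 mm, 42 mm tall, this point 22 mm above the arm's top face, 20 mm below the knob's top. It may be pinched from above and led round in an arc; it turns between the fingers
- bar: loose locking bar, steel square tube 24 x 312 x 24 mm with a black grip sleeve at mid length and black ends, about 0.3 kg. Origin: its centre; y along its length. Seated in the brackets its centre is 152 mm above the carrier's origin, with 6 mm play along y at either end
- bar_end_a (a point): on the bar's axis, 150 mm from its centre along +y
- bar_end_b (a point): on the bar's axis, 150 mm from its centre along -y
- stand: fixed white stopper stand, a block 64 x 226 x 34 mm with three through holes of 41 mm diameter in a row along its y axis, 75 mm apart. Origin: centre of its underside
- stopper_red: loose red stopper: plug 30 mm long tapering from 28 mm diameter at its lower end to 34 under the head; head 50 mm diameter, 22 high. Origin: centre of the plug's lower end, z up along the axis, head from z = 30 to 52 mm. Hangs upright by its head in the stand. Two or three stoppers are there, in any order
- stopper_blue: the same in blue
- stopper_yellow: the same in yellow
- flask_red: conical glass flask fixed in the carrier, red collar on its neck. Origin: centre of its base, 12 mm above the carrier's origin. Base 76 mm wide, neck 45 mm outside, bore 37 mm, 42 deep, rim 100 mm above the origin. Flasks stand 84 mm apart, in any order. A stopper is home when its head rests on the rim; the seated bar passes 6 mm over it
- flask_blue: the same with a blue collar
- flask_yellow: the same with a yellow collar
- neck_red (a point): centre of the rim of the flask with the red collar
- neck_blue (a point): centre of the rim of the flask with the blue collar
- neck_yellow (a point): centre of the rim of the flask with the yellow collar
- beaker: bystander: loose clear beaker, 84 mm wide, 106 mm tall, origin at the centre of its base
- tape: bystander: loose roll of green tape lying flat, 69 mm wide, 18 mm high, origin at the centre of its underside
- reagent: bystander: loose white reagent bottle with a blue cap, 62 mm wide, 120 mm tall, origin at the centre of its base

How it is judged:
By the outcome, as a careful person would: the job done as asked, in the order asked, and still so for the second after the job is handed in, with the robot touching nothing.
Of stopper_red, stopper_blue, stopper_yellow only 2 to 3 are there at a start; the rules pass over those that are not, and their reading is None.
At some moment in a run one of bar may be knocked a few centimetres aside while the robot is not near it.
It also fails if it takes over 210 s, if anything falls off the work surface, if the arm or the gripper's body presses on something with over 40 N, if the wrist force passes 120 N, or if a joint passes its speed limit or range.

ROBOT

A 6-joint arm with a two-finger parallel gripper is mounted at the origin on a cart in front of the work surface, level with it; the furniture and walls round the work are solid. World frame = base frame: x ahead of the robot, y to its left, z up, the work surface at z = 0. Lengths are in m, angles in rad, forces in N, time in s.
With the tool pointing down it reaches from about 0.35 to 0.8 m from the base axis. Payload 7.3 kg.
Tool frame: the origin (TCP) lies at the centre of the arm's flange, where the gripper is bolted on; the fingertips stand 173 mm ahead of it and the grasp point (between the pads) lies 155 mm ahead of it; z points along the fingers, y is the line along which they close (so a half turn about z gives the same grasp; the last joint's range is limited). The gripper opens to 85 mm and grips with 20 to 120 N. Pads are 22 mm wide; open, the fingers measure 114 mm over their backs; the gripper's body (76 mm by 85 mm) begins 54 mm behind the grasp point. The pads swing forward as they close: fully open they stand 13 mm farther back than shut.
Start: joints at [-1.473, 0.342, 1.524, -0, 1.275, -0.146], TCP at [0.127, -0.509, 0.405] pointing down, gripper open.
Joint ranges: [-2.53, 2.53], [-0.77, 2.02], [0.04, 2.7], [-1, 4.14], [0.28, 2.66], [-3.11, 3.11]. Speed limits (rad/s): [2.57, 2.57, 3.14, 3.14, 3.14, 3.14].

INTERFACE

Orientations are given as a unit quaternion [w, x, y, z].
In Python, from cell import arm, ik, imaging, job, read_time_s, read_q, read_dq, read_joint_efforts, read_tcp_pos, read_orientation, read_ft_force, read_wrist_torque, read_opening, read_gripper_force gives the robot as it stands. The module is installed in compiled form; this text tells all that it offers. Calls block until the motion is done:
- arm.goto(position, orientation): joint-space move of the TCP to a pose.
- arm.move_l(position, attitude=None, feed=0.15): straight line of the TCP; attitude=None keeps the orientation; feed is the mean speed in m/s.
- arm.move_j(angles): joint-space move.
- arm.let_go() and arm.gripper_close(newtons=None): open the fingers fully, or close them until they stop; newtons is the grip in N (None keeps the last).
- arm.dwell(seconds).
- ik(position, orientation): joint angles nearest the present ones, or None.
- imaging.capture(name): name is "scene" or "top" or "wrist"; returns a dict with "img" (480x640x3 uint8, blue, green, red), "range_z" (480x640 float32, m along the optical axis (not along the pixel's ray), 0 where there is no reading), "fov_y" (degrees; the focal length in pixels is half the picture's height over the tangent of half this angle, whatever the lens; pixels are square), "cx", "cy" (the principal point, pixels), "rvec" (rotation vector, rad) and "tvec" (3), from world to camera coordinates, as OpenCV has them; the wrist camera has in their place "T_tool_cam" (4x4, takes a point from camera to tool coordinates, whose origin is the TCP and whose axes are the flange's). Camera axes: x right, y down, z forward; pixel columns grow to the right and rows downward; lengths in m; the calibration is good to about 2 mm. A picture is of the moment at which its call begins: read the wrist's pose just before it.
A pose or a line that the arm cannot do raises arm.IKError and nothing moves.
- job.sign_off(): hands the job in; it is judged then, once.
Trained networks look in a picture, given as the dict that the camera call returned (one of the last four; its "shot" number tells which), for a name from the list of things; names that differ only in an ending like _2 or _b are one class to them, and where a whole thing is asked for, a point or a joint stands for the part that bears it (a point fixed in the world has none). Each returns a list of dicts, best first, with "confidence" (0 to 1); they miss things now and then, are a little off and sometimes report something else, mostly with a low value. They report only what shows in the picture. A call takes as long as a camera call.
- imaging.search_frame(thing, picture): "rect" ([left, top, width, height] in pixels, round what is visible of it).
- imaging.silhouettes(thing, picture): "mask" (480x640 bool, what is visible of it) and "rect" ([left, top, width, height] in pixels, round what is visible of it).
- imaging.spot_point(thing, picture): "at" ([column, row] in pixels: a listed point, or the origin of a listed thing).
Readings, each from a call of its own:
- read_time_s(): time.
- read_q(): joint angles.
- read_dq(): joint speeds.
- read_joint_efforts(): joint torques, N m.
- read_tcp_pos(): TCP position.
- read_orientation(): TCP orientation.
- read_ft_force(): force on the tool from outside, world axes, zero at the start.
- read_wrist_torque(): the same for the moment, N m.
- read_opening(): finger opening in m.
- read_gripper_force(): force on a finger pad.
Only numpy, scipy, OpenCV 4.12 (cv2) and the standard library are available. Lean on these libraries where they do the work, as an engineer would, in place of code of your own. Each camera call takes 0.05 s, during which the arm holds its last target. There are 200 camera calls.

## Working session

There is one attempt and no reset: what is moved stays moved. The work goes in short steps, each a Python script; the robot and the scene stay as the last script left them, time stands still between calls to the robot, and variables do not carry over. Pictures are saved under pics/ and viewed, at most 14 in all, crops included, and the job is handed in when it is done.

```bash
mkdir -p pics; cat > h.py <<'E'
import numpy as np, cv2
from cell import *
from scipy.spatial.transform import Rotation as R
def cam(p):
    f=240/np.tan(np.radians(p["fov_y"])/2)
    if "T_tool_cam" in p: raise ValueError
    Rm=cv2.Rodrigues(np.array(p["rvec"],float))[0]; t=np.array(p["tvec"],float).ravel()
    return f,Rm,t
def cloud(p):
    f,Rm,t=cam(p); z=p["range_z"].astype(float)
    v,u=np.mgrid[:480,:640]
    c=np.stack([(u-p["cx"])/f*z,(v-p["cy"])/f*z,z],-1)
    w=(c-t)@Rm; w[z<=0]=np.nan
    return w
def atz(p,uv,zz):
    f,Rm,t=cam(p); d=np.array([(uv[0]-p["cx"])/f,(uv[1]-p["cy"])/f,1.])@Rm; o=-t@Rm
    return o+d*(zz-o[2])/d[2]
def quat(a):  # tool down, closing line (tool y) at world angle a
    y=np.array([np.cos(a),np.sin(a),0]); z=np.array([0,0,-1.]); x=np.cross(y,z)
    q=R.from_matrix(np.stack([x,y,z],1)).as_quat(); return np.array([q[3],q[0],q[1],q[2]])
E
python3 - <<'E'
from h import *
for n in ("top","scene"):
    p=imaging.capture(n); cv2.imwrite(f"pics/{n}0.png",p["img"]); w=cloud(p)
    print(n,p["fov_y"],np.round(p["tvec"],3).ravel(),"cam pos",np.round(-cam(p)[2]@cam(p)[1],3))
    for t in ["carrier","bar","stand","stopper_red","stopper_blue","stopper_yellow","beaker","tape","reagent","keeper"]:
        r=imaging.silhouettes(t,p)[:2]
        for x in r:
            q=w[x["mask"]]; q=q[~np.isnan(q[:,0])]
            if len(q): print(t,round(x["confidence"],2),x["rect"],np.round(np.median(q,0),3),"min",np.round(np.percentile(q,2,0),3),"max",np.round(np.percentile(q,98,0),3))
    for t in ["slot_left","slot_right","keeper_pivot","keeper_knob","bar_end_a","bar_end_b","neck_red","neck_blue","neck_yellow","stopper_red","stopper_blue","stopper_yellow"]:
        for x in imaging.spot_point(t,p)[:1]:
            u=np.array(x["at"]); print(t,round(x["confidence"],2),u.round(1))
print(read_time_s())
E
```

```text
top 48.21342941945019 [-0.002  0.581  1.463] cam pos [0.35  0.016 1.535]
carrier 0.58 [298.5, 188.6, 126.9, 48.5] [ 0.619 -0.067  0.014] min [ 0.592 -0.255  0.004] max [0.695 0.08  0.184]
bar 0.95 [306.0, 203.3, 111.2, 9.5] [ 0.642 -0.097  0.163] min [ 0.631 -0.235  0.148] max [0.655 0.047 0.169]
stand 0.91 [339.1, 273.8, 88.8, 30.5] [ 0.444 -0.183  0.033] min [ 0.41  -0.286 -0.001] max [ 0.484 -0.062  0.055]
stand 0.54 [203.9, 236.8, 28.5, 22.4] [0.557 0.297 0.017] min [ 0.526  0.266 -0.001] max [0.588 0.329 0.024]
stopper_red 0.59 [377.5, 278.9, 16.5, 23.2] [ 0.447 -0.172  0.056] min [ 0.425 -0.194  0.047] max [ 0.469 -0.151  0.061]
stopper_red 0.23 [403.0, 278.3, 16.6, 17.1] [ 0.454 -0.247  0.055] min [ 0.431 -0.27   0.035] max [ 0.476 -0.225  0.062]
stopper_blue 0.73 [350.2, 281.6, 19.5, 20.0] [ 0.439 -0.098  0.055] min [ 0.417 -0.12   0.047] max [ 0.461 -0.076  0.062]
stopper_yellow 0.79 [405.3, 278.2, 18.7, 17.7] [ 0.454 -0.247  0.055] min [ 0.432 -0.273  0.035] max [ 0.476 -0.225  0.062]
beaker 0.87 [161.8, 243.7, 30.9, 35.8] [0.5   0.4   0.069] min [0.463 0.361 0.022] max [0.
[... 2261 characters left out ...]

reagent 0.86 [394.0, 192.2, 22.3, 42.7] [ 0.642 -0.378  0.075] min [ 0.627 -0.414  0.006] max [ 0.678 -0.363  0.122]
reagent 0.6 [298.4, 240.4, 21.8, 39.3] [0.625 0.003 0.06 ] min [ 0.608 -0.082  0.002] max [0.72  0.027 0.112]
keeper 0.53 [268.8, 213.4, 29.2, 32.7] [0.653 0.069 0.177] min [0.589 0.053 0.169] max [0.68  0.079 0.218]
slot_left 0.98 [283.1 243.7]
slot_right 0.65 [369.4 209. ]
keeper_pivot 0.67 [292.1 245.5]
keeper_knob 0.58 [275.  220.1]
bar_end_a 0.75 [285.3 240.5]
bar_end_b 0.75 [285.3 240.5]
neck_red 0.2 [328.9 266.4]
neck_blue 0.79 [330.7 233.2]
neck_yellow 0.56 [357. 225.]
stopper_red 0.66 [347.5 249.7]
stopper_blue 0.73 [376.7 301.5]
stopper_yellow 0.43 [416.7 278.5]
2.3
```

```bash
python3 - <<'E'
import cv2,numpy as np
a=cv2.imread("pics/top0.png")[160:340,150:500]; b=cv2.imread("pics/scene0.png")[170:400,150:450]
a=cv2.resize(a,(700,360),interpolation=cv2.INTER_CUBIC);b=cv2.resize(b,(780,598),interpolation=cv2.INTER_CUBIC)
cv2.imwrite("pics/a.png",a);cv2.imwrite("pics/b.png",b)
E
```

```text
(no output)
```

View pics/a.png

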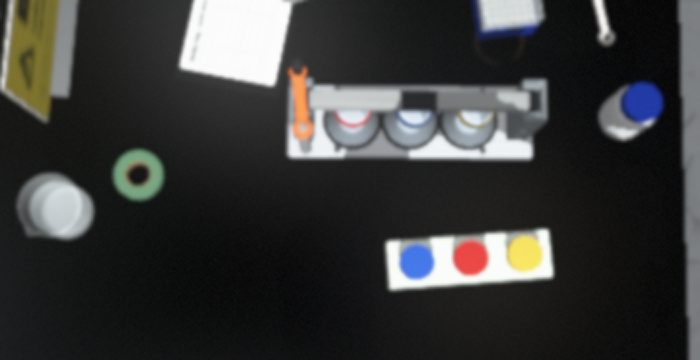

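View pics/b.png

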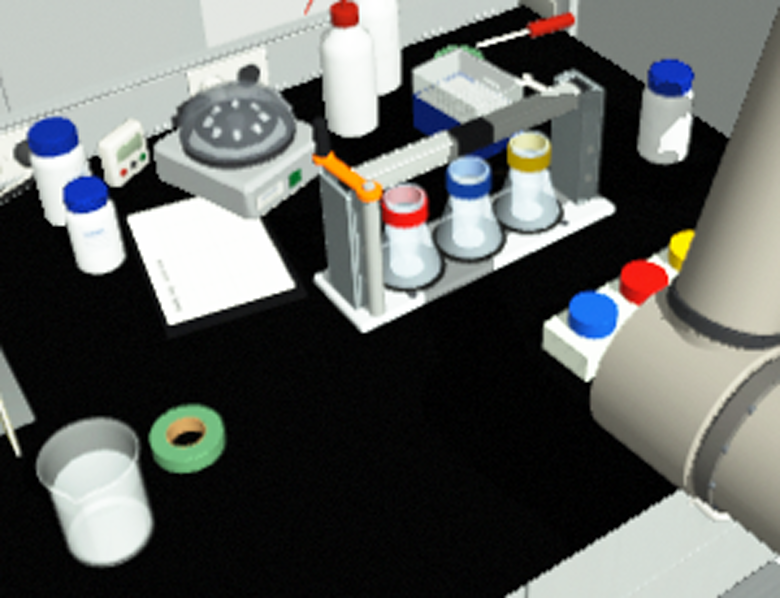

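```bash
cat >> h.py <<'E'
def wcap():
    T=np.eye(4); q=read_orientation(); T[:3,:3]=R.from_quat([q[1],q[2],q[3],q[0]]).as_matrix(); T[:3,3]=read_tcp_pos()
    p=imaging.capture("wrist"); C=np.linalg.inv(T@p["T_tool_cam"])
    p["rvec"]=cv2.Rodrigues(C[:3,:3])[0]; p["tvec"]=C[:3,3]
    return p
def axis(q):
    c=q.mean(0); u,s,v=np.linalg.svd(q-c,full_matrices=False); d=v[0]*np.sign(v[0][1]); t=(q-c)@d
    return c+d*(np.percentile(t,.5)+np.percentile(t,99.5))/2, np.arctan2(-d[0],d[1]), np.ptp(np.percentile(t,[.5,99.5]))
def feats(p,w,names=("bar","stand")):
    for n in names:
        r=imaging.silhouettes(n,p)
        if not r: print(n,None); continue
        m=r[0]["mask"]; q=w[m]; q=q[~np.isnan(q[:,0])]
        zt=np.percentile(q[:,2],90) if n=="bar" else .034
        q=q[abs(q[:,2]-zt)<.008]
        if len(q)>20: print(n,round(r[0]["confidence"],2),r[0]["rect"],len(q),[np.round(x,4) for x in axis(q[:,:2])],"z",np.median(q[:,2]).round(4))
def circles(p,w,names):
    for n in names:
        r=imaging.silhouettes(n,p)
        if not r: print(n,None); continue
        m=r[0]["mask"]; q=w[m]; q=q[~np.isnan(q[:,0])]
        zt=np.percentile(q[:,2],90); q=q[abs(q[:,2]-zt)<.006,:2].astype(np.float32)
        (c,rad)=cv2.minEnclosingCircle(q); print(n,round(r[0]["confidence"],2),np.round(c,4),round(rad,4),"mean",q.mean(0).round(4),"z",round(zt,4))
E
python3 - <<'E'
from h import *
p=imaging.capture("top");w=cloud(p);feats(p,w);circles(p,w,["stopper_blue","stopper_red","stopper_yellow"])
r=imaging.silhouettes("carrier",p)[0]; x,y,ww,h=map(int,r["rect"])
q=w[y-4:y+h+4,x-4:x+ww+4].reshape(-1,3); q=q[~np.isnan(q[:,0])]
q=q[(q[:,2]>.006)&(q[:,2]<.02)]; b=cv2.minAreaRect(q[:,:2].astype(np.float32)); print("plate",b)
print(wcap()["T_tool_cam"].round(3))
for pos,nm in (((.43,-.17,.40),"wa"),((.56,-.09,.46),"wb")):
    arm.goto(pos,quat(np.pi/2) if 0 else quat(-np.pi/2)) if 0 else None
    best=min((ik(pos,quat(a)) is None, abs(ik(pos,quat(a))[5]) if ik(pos,quat(a)) is not None else 9,a) for a in (np.pi/2,-np.pi/2))
    print(best); arm.goto(pos,quat(best[2])); arm.dwell(.3)
    p=wcap();w=cloud(p);cv2.imwrite(f"pics/{nm}.png",p["img"]); print(nm,p["fov_y"],cam(p)[0])
    feats(p,w)
    if nm=="wa": circles(p,w,["stopper_blue","stopper_red","stopper_yellow"])
    else:
        for t,z in [("neck_red",.112),("neck_blue",.112),("neck_yellow",.112),("slot_left",.14),("slot_right",.14),("keeper_pivot",.172),("keeper_knob",.198)]:
            for s in imaging.spot_point(t,p)[:1]: print(t,round(s["confidence"],2),np.round(s["at"],1),atz(p,s["at"],z).round(4))
print(read_time_s())
E
```

```text
bar 0.9 [303.1, 204.4, 114.8, 10.5] 999 [array([ 0.6443, -0.0942]), np.float64(0.0212), np.float64(0.2975)] z 0.1634
stand 0.97 [342.9, 273.2, 83.0, 31.4] 903 [array([ 0.4446, -0.1729]), np.float64(0.093), np.float64(0.2243)] z 0.0336
stopper_blue 0.52 [ 0.4392 -0.0988] 0.0246 mean [ 0.4387 -0.0982] z 0.0587
stopper_red 0.72 [ 0.4452 -0.1727] 0.0238 mean [ 0.4461 -0.1727] z 0.0595
stopper_yellow 0.64 [ 0.4543 -0.2459] 0.0242 mean [ 0.4539 -0.247 ] z 0.0593
plate ((0.6680259704589844, -0.10125422477722168), (0.16548416018486023, 0.3951167166233063), 2.024277448654175)
[[-0.    -0.951 -0.309  0.079]
 [ 1.    -0.    -0.     0.   ]
 [ 0.    -0.309  0.951  0.032]
 [ 0.     0.     0.     1.   ]]
(False, np.float64(1.0283145467070804), -1.5707963267948966)Traceback (most recent call last):
  File "<stdin>", line 11, in <module>
  File "h.py", line 10, in cloud
    f,Rm,t=cam(p); z=p["range_z"].astype(float)
           ~~~^^^
  File "h.py", line 6, in cam
    if "T_tool_cam" in p: raise ValueError
                          ^^^^^^^^^^^^^^^^
ValueError
```

```bash
sed -i '/raise ValueError/d' h.py
python3 - <<'E'
from h import *
for pos,nm,a in (((.43,-.17,.40),"wa",-np.pi/2),((.52,-.09,.48),"wb",-np.pi/2),((.60,-.09,.48),"wc",np.pi/2)):
    try: arm.goto(pos,quat(a)); arm.dwell(.3)
    except arm.IKError as e: print(nm,"ik",e); continue
    p=wcap();w=cloud(p);cv2.imwrite(f"pics/{nm}.png",p["img"]); print(nm,read_q().round(2) if hasattr(read_q(),'round') else read_q())
    feats(p,w)
    if nm=="wa": circles(p,w,["stopper_blue","stopper_red","stopper_yellow"])
    else:
        for t,z in [("neck_red",.112),("neck_blue",.112),("neck_yellow",.112),("slot_left",.14),("slot_right",.14),("keeper_pivot",.172),("keeper_knob",.198)]:
            for s in imaging.spot_point(t,p)[:1]: print(t,round(s["confidence"],2),np.round(s["at"],1),atz(p,s["at"],z).round(4))
print(read_time_s())
E
```

```text
wa [-0.54  0.23  1.69  0.    1.22  1.03]
bar None
stand 0.83 [190.5, 135.4, 270.4, 103.6] 10135 [array([ 0.451 , -0.1732]), np.float64(0.0981), np.float64(0.2247)] z 0.033
stopper_blue 0.7 [ 0.439  -0.0993] 0.0251 mean [ 0.4399 -0.0997] z 0.0559
stopper_red 0.74 [ 0.4461 -0.1737] 0.0251 mean [ 0.447  -0.1737] z 0.0559
stopper_yellow 0.95 [ 0.4534 -0.2484] 0.0254 mean [ 0.4541 -0.2475] z 0.0559
wb [-0.32  0.3   1.38 -0.    1.46  1.25]
bar 0.98 [86.7, 17.0, 474.3, 51.2] 19407 [array([ 0.6442, -0.093 ]), np.float64(0.0156), np.float64(0.3026)] z 0.1629
stand 0.76 [293.4, 207.5, 208.5, 85.2] 5675 [array([ 0.4538, -0.1728]), np.float64(0.1098), np.float64(0.2247)] z 0.033
neck_red 0.71 [405.   64.7] [ 0.6341 -0.1565  0.112 ]
neck_blue 0.91 [318.2  50.3] [ 0.6445 -0.0885  0.112 ]
neck_yellow 0.75 [426.5  48.2] [ 0.6458 -0.1724  0.112 ]
keeper_pivot 0.66 [540.3  39. ] [ 0.6425 -0.2294  0.172 ]
keeper_knob 0.65 [319.7  49.6] [ 0.633  -0.0901  0.198 ]
wc [-0.28  0.46  1.14  0.    1.54 -1.85]
bar 0.69 [119.7, 253.2, 392.8, 41.0] 11777 [array([ 0.6426, -0.0936]), np.float64(0.0155), np.float64(0.3023)] z 0.1628
stand 0.82 [106.1, 0.0, 252.3, 83.2] 8033 [array([ 0.4537, -0.1741]), np.float64(0.0346), np.float64(0.2253)] z 0.033
neck_red 0.67 [413.9 252.7] [ 0.6413 -0.0069  0.112 ]
neck_blue 0.57 [324.4 256.4] [ 0.6448 -0.0881  0.112 ]
neck_yellow 0.75 [228.4 256.4] [ 0.6448 -0.1756  0.112 ]
slot_left 0.74 [498.6 261.2] [0.6389 0.0578 0.14  ]
slot_right 0.76 [146.8 270.7] [ 0.6473 -0.2384  0.14  ]
keeper_pivot 0.91 [525.3 226.9] [0.5998 0.0582 0.172 ]
keeper_knob 0.7 [537.8 335.2] [0.6741 0.0662 0.198 ]
10.4167
```

```bash
cat >> h.py <<'E'
C0=np.array([.6433,-.0903]); YAW=.022
def cw(x,y): c,s=np.cos(YAW),np.sin(YAW); return C0+np.array([c*x-s*y,s*x+c*y])
def g(xy,z,a,feed=None):  # grasp point pose
    pos=[float(xy[0]),float(xy[1]),float(z)+.155]
    arm.goto(pos,quat(a)) if feed is None else arm.move_l(pos,quat(a),feed)
def F(): return np.round(read_ft_force(),1)
def keeper_arc(t0,t1,z=.203):
    for t in np.linspace(t0,t1,int(abs(t1-t0)/.13)+2)[1:]:
        g(cw(-.042+.076*np.cos(t),.150+.076*np.sin(t)),z,t+YAW-np.pi/2,.12)
E
python3 - <<'E'
from h import *
t=.085; k=cw(-.042+.076*np.cos(t),.150+.076*np.sin(t)); print(k,cw(-.042,.15))
g(k,.30,t+YAW-np.pi/2); g(k,.203,t+YAW-np.pi/2,.12); print(F())
arm.gripper_close(20); print(read_opening(),F())
keeper_arc(t,1.6); print(F(),read_opening())
arm.let_go(); g(np.array(read_tcp_pos()[:2]),.30,1.6+YAW-np.pi/2,.15)
arm.goto([.60,-.02,.46],quat(np.pi/2)); arm.dwell(.3); p=wcap(); w=cloud(p); cv2.imwrite("pics/k1.png",p["img"])
for tt,z in [("slot_left",.14),("slot_right",.14),("keeper_pivot",.172),("keeper_knob",.198)]:
    for s in imaging.spot_point(tt,p)[:1]: print(tt,round(s["confidence"],2),np.round(s["at"],1),atz(p,s["at"],z).round(4))
feats(p,w,("bar",)); print(read_time_s())
E
```

```text
[0.67357578 0.06685627] [0.59801043 0.05873978]
[0.5 0.1 0.1]
0.01518489288889096 [-0.2 -1.   0.9]
[ 2.1 -5.6  3.4] 0.015390426827012098
slot_left 0.92 [420.8 274.5] [0.6425 0.0582 0.14  ]
slot_right 0.65 [160.6  27.7] [ 0.4674 -0.126   0.14  ]
keeper_pivot 0.89 [435.4 234.1] [0.5992 0.0572 0.172 ]
keeper_knob 0.72 [421.5 274.3] [0.6179 0.0429 0.198 ]
bar 0.94 [12.7, 262.2, 422.6, 46.5] 13622 [array([ 0.6425, -0.091 ]), np.float64(0.0158), np.float64(0.3076)] z 0.1628
21.7333
```

View pics/k1.png

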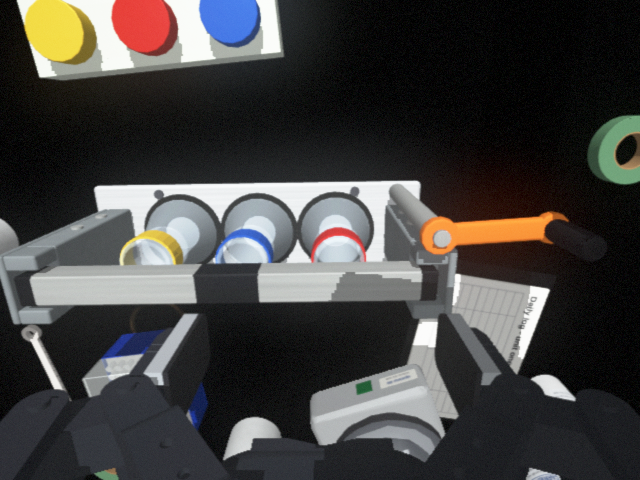

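The keeper arm (pivot at px 440,235, knob near 580,240) points straight out along the carrier's +y. The bar (row ~285) is clear of it, with the sleeve at column ~225. Next I lift the bar.

```bash
python3 - <<'E'
from h import *
b=np.array([.643,-.092]); ya=.017
g(b,.26,ya); g(b,.161,ya,.12); print(F())
arm.gripper_close(60); print(read_opening(),F())
g(b,.20,ya,.06); g(b,.31,ya,.15); arm.dwell(.2); print(F(),np.round(read_wrist_torque(),2))
d=np.array([.44,.125]); g(d,.31,ya,.25); g(d,.06,ya,.15); arm.dwell(.2); f0=F(); print(f0)
z=.032
while z>.018:
    g(d,z,ya,.03); arm.dwell(.1); f=F()
    if f[2]-f0[2]>3: break
    z-=.0015
print("z",z,f); arm.let_go(); g(d,.20,ya,.2); print(F())
# look at flasks
arm.goto([.60,-.09,.46],quat(np.pi/2)); arm.dwell(.3); p=wcap(); w=cloud(p); cv2.imwrite("pics/f1.png",p["img"])
for tt,z in [("neck_red",.112),("neck_blue",.112),("neck_yellow",.112),("slot_left",.14),("slot_right",.14)]:
    for s in imaging.spot_point(tt,p)[:1]: print(tt,round(s["confidence"],2),np.round(s["at"],1),atz(p,s["at"],z).round(4))
p=imaging.capture("top"); feats(p,cloud(p),("bar",)); print(read_time_s())
E
```

```text
[0.3 0.7 0.9]
0.02281163127842321 [0.3 0.1 3.4]
[ 0.5 -0.  -2.1] [ 0.04  0.   -0.01]
[-0.3  0.8 -2.4]
z 0.01999999999999999 [-4.8 -1.2 18.7]
[ 0.5 -0.1 -0.9]
neck_red 0.64 [418.6 261.2] [ 0.6418 -0.0069  0.112 ]
neck_blue 0.84 [321.7 263.6] [ 0.644  -0.0903  0.112 ]
neck_yellow 0.61 [222.8 267.6] [ 0.6477 -0.1758  0.112 ]
slot_left 0.81 [511.3 272.6] [0.6408 0.0598 0.14  ]
slot_right 0.68 [137. 280.] [ 0.6471 -0.2374  0.14  ]
bar 0.75 [223.5, 284.4, 90.6, 6.9] 653 [array([0.439, 0.153]), np.float64(0.0157), np.float64(0.2586)] z 0.0239
37.9083
```

View pics/f1.png

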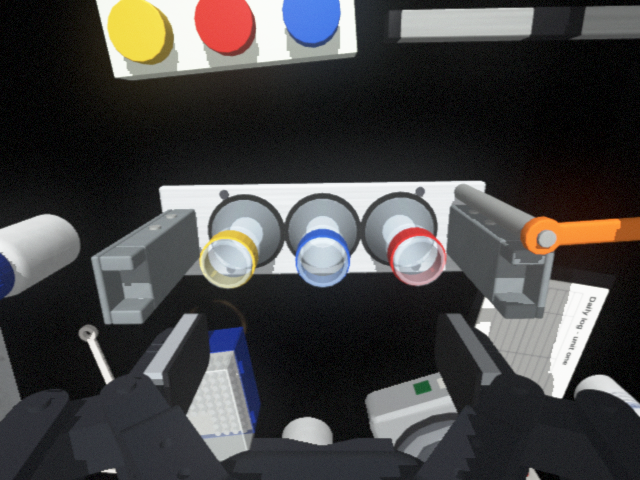

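```bash
cat >> h.py <<'E'
from scipy.optimize import least_squares
def fitc(q,c0,r=None):
    f=lambda v: np.hypot(q[:,0]-v[0],q[:,1]-v[1])-(r or v[2])
    s=least_squares(f,[*c0,r or .022],loss="soft_l1",f_scale=.002); return s.x.round(4),len(q)
ST={"blue":(.4391,-.0993),"red":(.4463,-.1737),"yellow":(.4536,-.2482)}
E
python3 - <<'E'
from h import *
for src in ("wrist","top"):
    p=wcap() if src=="wrist" else imaging.capture("top"); w=cloud(p).reshape(-1,3)
    for n,yy in (("red",.084),("blue",0),("yellow",-.084)):
        c=cw(0,yy); q=w[(abs(w[:,2]-.111)<.004)&(np.hypot(w[:,0]-c[0],w[:,1]-c[1])<.028)]
        if len(q)>20: print(src,n,c.round(4),fitc(q,c),"mid",((q.max(0)+q.min(0))/2).round(4))
    q=w[(abs(w[:,2]-.162)<.004)&(abs(w[:,0]-.643)<.05)&(abs(w[:,1]+.09)<.19)]
    if len(q)>20:
        for s in (1,-1):
            k=q[s*(q[:,1]+.09)>0]; print("bracket",s,len(k),((np.percentile(k,1,0)+np.percentile(k,99,0))/2).round(4),np.ptp(np.percentile(k,[1,99],axis=0),axis=0).round(4))
print(read_time_s())
E
```

```text
wrist red [ 0.6415 -0.0063] (array([ 0.6424, -0.0066,  0.0203]), 738) mid [ 0.6428 -0.0064  0.1102]
wrist blue [ 0.6433 -0.0903] (array([ 0.6437, -0.0901,  0.0202]), 722) mid [ 0.644  -0.0899  0.1098]
wrist yellow [ 0.6451 -0.1743] (array([ 0.645 , -0.1735,  0.0202]), 731) mid [ 0.6455 -0.1738  0.11  ]
bracket 1 1621 [0.6331 0.0624 0.1607] [0.0725 0.0296 0.005 ]
bracket -1 1661 [ 0.646  -0.2426  0.1607] [0.0549 0.0296 0.0049]
top red [ 0.6415 -0.0063] (array([ 0.6431, -0.004 ,  0.0205]), 58) mid [ 0.6428 -0.0011  0.111 ]
bracket 1 110 [0.6412 0.0642 0.1621] [0.054  0.0288 0.0075]
bracket -1 110 [ 0.6461 -0.2423  0.162 ] [0.0542 0.0292 0.0074]
38.0083
```

```bash
sed -i 's/^C0=.*/C0=np.array([.6438,-.0899]); YAW=.016/' h.py
cat >> h.py <<'E'
FL={"red":.084,"blue":0,"yellow":-.084}
def stopper(n):
    s=np.array(ST[n]); a=.097; off=.049; f=cw(0,FL[n])
    g(s,.16,a); g(s,.053,a,.12); print(n,F()); arm.gripper_close(30); print("open",read_opening(),F())
    g(s,.10,a,.08); g(s,.25,a,.2); g(f,.25,YAW,.25); g(f,.17,YAW,.12); arm.dwell(.2); f0=F(); print(f0)
    z=.164
    while z>.1285:
        g(f,z,YAW,.04); arm.dwell(.05); d=F()-f0
        if d[2]>6: break
        z-=.002 if z<.14 else .006
    print("z",round(z,4),d); return f,z
def release(f,z):
    arm.let_go(); g(f,z+.05,YAW,.1); g(f,.25,YAW,.2)
E
python3 - <<'E'
from h import *
f,z=stopper("yellow")
if z<.134: release(f,z)
p=wcap(); cv2.imwrite("pics/s1.png",p["img"]); circles(p,cloud(p),["stopper_yellow"])
p=imaging.capture("top"); w=cloud(p); feats(p,w,("bar",)); circles(p,w,["stopper_yellow"]); print(read_time_s())
E
```

```text
yellow [ 0.  -0.9  0. ]
open 0.048956493349295596 [-1.   0.8  4.8]
[-0.2  0.8 -0.6]
z 0.13 [-0.9  0.5  9.7]
stopper_yellow 0.7 [ 0.6457 -0.1734] 0.0251 mean [ 0.6454 -0.1725] z 0.1341
bar 0.7 [221.2, 284.8, 110.7, 7.8] 609 [array([0.4404, 0.1287]), np.float64(0.0188), np.float64(0.3053)] z 0.0237
stopper_yellow 0.63 [ 0.6441 -0.17  ] 0.0236 mean [ 0.6437 -0.166 ] z 0.1372
49.25
```

```bash
python3 - <<'E'
from h import *
for n in ("red","blue"):
    f,z=stopper(n)
    if z<.134: release(f,z)
    else: break
else:
    arm.goto([.58,-.09,.46],quat(np.pi/2)); arm.dwell(.3)
p=wcap(); cv2.imwrite("pics/s2.png",p["img"]); circles(p,cloud(p),["stopper_yellow","stopper_red","stopper_blue"])
p=imaging.capture("top"); w=cloud(p); feats(p,w,("bar",)); cv2.imwrite("pics/t2.png",cv2.resize(p["img"][160:340,150:500],(700,360))); print(read_time_s())
E
```

```text
red [-0.  -0.8  1. ]
open 0.048685090309634756 [-1.9  1.   6.2]
[-0.1  0.1 -0. ]
z 0.13 [-1.7  1.  10.5]
blue [0.8 0.1 0.5]
open 0.04824908896034844 [-1.3  0.5  5.8]
[-0.3  0.1 -1. ]
z 0.13 [-1.4  1.3  9.9]
stopper_yellow 0.82 [ 0.6452 -0.1736] 0.0253 mean [ 0.6434 -0.1734] z 0.134
stopper_red 0.94 [ 0.6428 -0.0062] 0.0253 mean [ 0.6412 -0.0069] z 0.1339
stopper_blue 0.86 [ 0.6439 -0.0902] 0.0251 mean [ 0.6423 -0.0902] z 0.134
bar 0.79 [221.5, 284.5, 95.4, 6.7] 669 [array([0.4394, 0.1489]), np.float64(0.0184), np.float64(0.2654)] z 0.024
73.2167
```

View pics/s2.png

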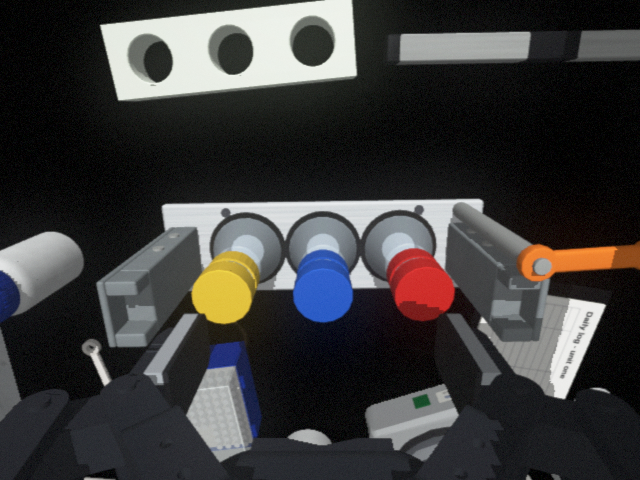

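View pics/t2.png

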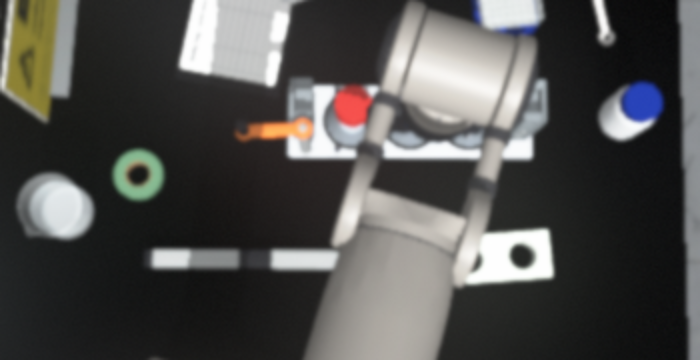

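All three stoppers are home in their matching flasks (px ~225,290 / 323,290 / 420,290, tops at 0.134 m). The bar lies clear at the front left. I'll measure it up close and put it back.

```bash
python3 - <<'E'
from h import *
arm.goto([.42,.125,.44],quat(-np.pi/2)); arm.dwell(.3); p=wcap(); w=cloud(p); cv2.imwrite("pics/bar1.png",p["img"])
feats(p,w,("bar",))
m=imaging.silhouettes("bar",p)[0]["mask"]; q=w[m]; col=p["img"][m]; k=(abs(q[:,2]-.023)<.006)
q,col=q[k],col[k]; c,a,L=axis(q[:,:2]); d=np.array([-np.sin(a),np.cos(a)]); t=(q[:,:2]-c)@d
dk=(col.max(1)<70)&(abs(t)<.09); print("sleeve mid",np.median(t[dk]),np.percentile(t[dk],[3,97]).round(4),"n",dk.sum(),"lat",np.percentile((q[:,:2]-c)@[d[1],-d[0]],[1,99]).round(4))
print(read_time_s())
E
```

```text
bar 0.82 [157.4, 158.5, 319.7, 34.1] 7962 [array([0.4407, 0.1266]), np.float64(0.0161), np.float64(0.3072)] z 0.023
sleeve mid 0.0025947828365375037 [-0.0208  0.0204] n 521 lat [-0.0123  0.0114]
76.6333
```

View pics/bar1.png

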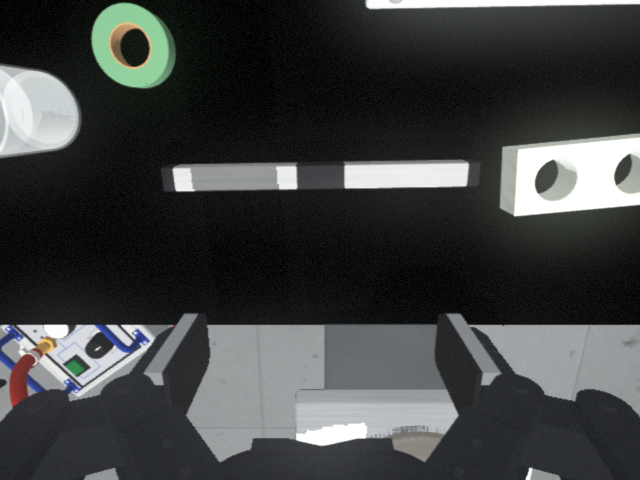

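```bash
python3 - <<'E'
from h import *
b=np.array([.4405,.1262]); ya=.016
g(b,.12,ya); g(b,.0215,ya,.12); print(F())
arm.gripper_close(60); print(read_opening(),F())
g(b,.06,ya,.08); g(b,.31,ya,.2); g(C0,.31,YAW,.2); g(C0,.20,YAW,.12); arm.dwell(.3); f0=F(); print(f0,np.round(read_wrist_torque(),2))
z=.192
while z>.1575:
    g(C0,z,YAW,.04); arm.dwell(.05); d=F()-f0
    if d[2]>5 or np.abs(d[:2]).max()>8: break
    z-=.004 if z>.17 else .0015
print("z",z,d)
if z<.1645:
    arm.let_go(); g(C0,.21,YAW,.1); g(C0,.28,YAW,.2)
    arm.goto([.60,-.09,.48],quat(np.pi/2)); arm.dwell(.3); p=wcap(); w=cloud(p); cv2.imwrite("pics/b2.png",p["img"]); feats(p,w,("bar",))
    for tt,zz in [("keeper_pivot",.172),("keeper_knob",.198)]:
        for s in imaging.spot_point(tt,p)[:1]: print(tt,round(s["confidence"],2),np.round(s["at"],1),atz(p,s["at"],zz).round(4))
print(read_time_s())
E
```

```text
[ 0.7  0.7 -0.6]
0.02271397251008662 [-1.2  0.9  5.8]
[ 1.3  0.5 -2.6] [0.02 0.03 0.  ]
z 0.16049999999999998 [-4.7  0.2  8.5]
bar 0.72 [120.3, 252.4, 399.8, 45.5] 11951 [array([ 0.6417, -0.0903]), np.float64(0.0164), np.float64(0.3066)] z 0.1628
keeper_pivot 0.73 [526.6 226.4] [0.5994 0.059  0.172 ]
92.025
```

View pics/b2.png

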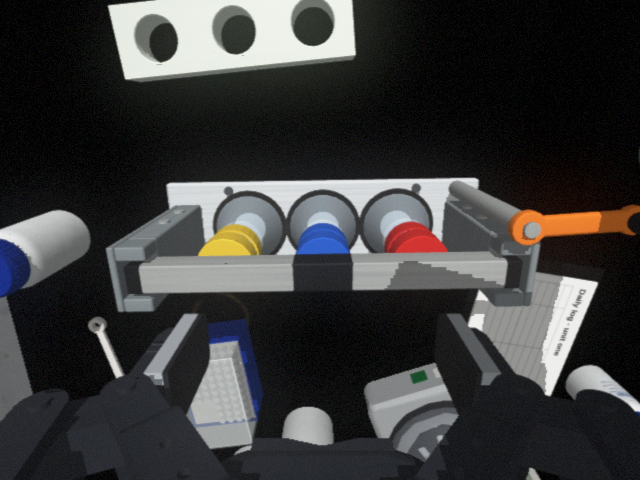

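Bar is seated in both brackets (top at 0.1628 m, row ~272) over the stoppers. Now I swing the keeper back.

```bash
python3 - <<'E'
from h import *
arm.goto([.60,.03,.46],quat(np.pi/2)); arm.dwell(.2); p=wcap()
for tt,zz in [("keeper_pivot",.172),("keeper_knob",.198)]:
    for s in imaging.spot_point(tt,p)[:1]: print(tt,round(s["confidence"],2),np.round(s["at"],1),atz(p,s["at"],zz).round(4))
t=1.6; k=cw(-.042+.076*np.cos(t),.150+.076*np.sin(t)); print("expect",k)
g(k,.30,t+YAW-np.pi/2); g(k,.203,t+YAW-np.pi/2,.12); print(F())
arm.gripper_close(20); print(read_opening(),F())
keeper_arc(t,0.0); print(F(),read_opening())
arm.let_go(); g(np.array(read_tcp_pos()[:2]),.30,YAW-np.pi/2,.12)
arm.goto([.60,-.02,.46],quat(np.pi/2)); arm.dwell(.3); p=wcap(); w=cloud(p); cv2.imwrite("pics/e1.png",p["img"]); feats(p,w,("bar",))
kp=[]
for tt,zz in [("keeper_pivot",.172),("keeper_knob",.198)]:
    for s in imaging.spot_point(tt,p)[:1]: print(tt,round(s["confidence"],2),np.round(s["at"],1),atz(p,s["at"],zz).round(4))
q=w[imaging.silhouettes("keeper",p)[0]["mask"]]; q=q[(q[:,2]>.205)&(q[:,2]<.225)]; print("knob top",len(q),((q.max(0)+q.min(0))/2).round(4) if len(q) else 0,"expect",cw(.034,.15))
circles(p,w,["stopper_yellow","stopper_red","stopper_blue"]); print(read_time_s())
E
```

```text
keeper_pivot 0.56 [367.4 234. ] [0.5995 0.0595 0.172 ]
keeper_knob 0.78 [493.3 239.3] [0.5951 0.1339 0.198 ]
expect [0.59597117 0.13533119]
[-0.1 -0.3 -0. ]
0.015220106927549916 [-0.5  0.3  1. ]
[5.7 0.4 1.9] 0.015535249435671352
bar 0.88 [12.9, 260.1, 408.4, 47.9] 13047 [array([ 0.6418, -0.0958]), np.float64(0.0167), np.float64(0.2957)] z 0.1627
keeper_pivot 0.55 [437.4 236.6] [0.601  0.0585 0.172 ]
keeper_knob 0.81 [442.6 353.6] [0.6761 0.0615 0.198 ]
knob top 58 [0.6762 0.0534 0.2112] expect [0.67539575 0.06062478]
stopper_yellow 0.74 [ 0.4457 -0.1744] 0.1173 mean [ 0.4534 -0.1837] z 0.0339
stopper_red 0.74 [ 0.6314 -0.0078] 0.0218 mean [ 0.6261 -0.007 ] z 0.134
stopper_blue 0.62 [ 0.6341 -0.0891] 0.0219 mean [ 0.6275 -0.0892] z 0.1339
104.6917
```

View pics/e1.png

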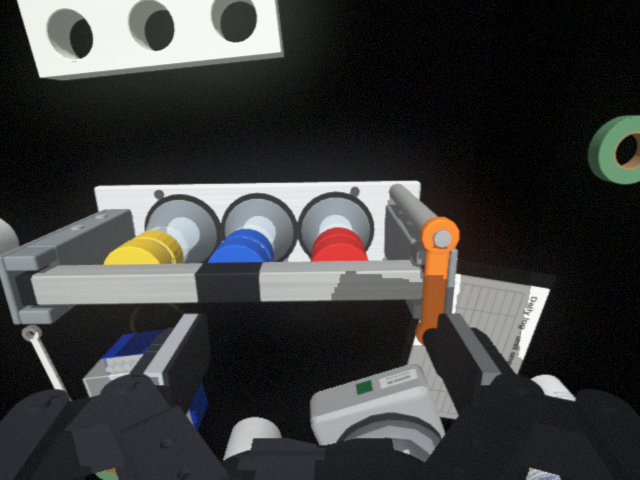

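The keeper lies square across the seated bar (pivot px 440,237, arm straight down to ~430,345). I'll check from a clear pose with the top and scene cameras, then hand in.

```bash
python3 - <<'E'
from h import *
arm.goto([.127,-.509,.405],quat(-np.pi/2)); arm.dwell(.3)
p=imaging.capture("top"); w=cloud(p); feats(p,w,("bar",))
for t in ("beaker","tape","reagent","keeper"):
    r=imaging.silhouettes(t,p)[0]; q=w[r["mask"]]; print(t,np.nanmedian(q,0).round(3),np.nanpercentile(q,[2,98],axis=0).round(3).tolist())
p=imaging.capture("scene"); cv2.imwrite("pics/fin.png",cv2.resize(p["img"][170:400,150:450],(780,598))); print(read_time_s(),F())
E
```

```text
bar 0.7 [307.8, 204.9, 110.0, 10.2] 942 [array([ 0.6431, -0.0967]), np.float64(0.0142), np.float64(0.2916)] z 0.1633
beaker [0.501 0.4   0.07 ] [[0.465, 0.361, 0.018], [0.537, 0.437, 0.107]]
tape [0.558 0.297 0.017] [[0.526, 0.267, 0.002], [0.589, 0.328, 0.024]]
reagent [ 0.651 -0.384  0.105] [[0.628, -0.418, -0.002], [0.686, -0.365, 0.124]]
keeper [0.638 0.06  0.175] [[0.59, 0.05, 0.117], [0.681, 0.071, 0.218]]
107.7667 [-0.2 -0.1 -0.2]
```

View pics/fin.png

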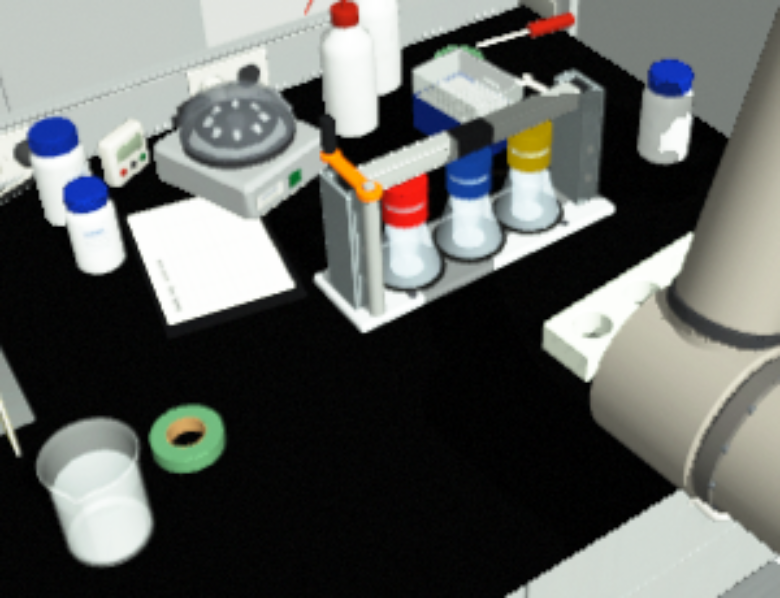

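The scene view shows all three stoppers home, the bar in both brackets (px 350,180 to 590,95) and the keeper across it (350,175). The bystanders haven't moved.

```bash
python3 -c "
from cell import *
print(job.sign_off())"
```

```text
the job is handed in; nothing more can be done
None
```

I handed the job in at about 108 s: all three stoppers are home in their matching flasks, the bar is back in both brackets, the keeper arm is square across it, and the beaker, tape roll and reagent bottle have not moved.

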